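# Get the boxed-in keypad onto the test cradle

### The arm

A 7-joint arm with a two-finger parallel gripper is mounted at the origin on the work surface. World frame = base frame: x ahead of the robot, y to its left, z up, the work surface at z = 0. Lengths are in m, angles in degrees, forces in N, time in s.
With the tool pointing down it reaches from about 0.425 to 0.875 m from the base axis. Payload 4.7 kg.
Tool frame: the origin (TCP) lies between the finger pads; the fingertips stand 8 mm ahead of it and the grasp point (between the pads) lies 11 mm behind it; z points along the fingers, y is the line along which they close (so a half turn about z gives the same grasp; the last joint's range is limited). The gripper opens to 87 mm and grips with 3 to 60 N. Pads are 19 mm wide; open, the fingers measure 117 mm over their backs; the gripper's body (75 mm by 190 mm) begins 51 mm behind the grasp point.
Start: joints at [0.808, 18.392, -4.016, 83.108, 1.295, 78.541, -3.26], TCP at [0.65, -0, 0.231] pointing down, gripper open.
Joint ranges: [-163.93, 163.93], [-17.29, 119.83], [-79.2, 71.16], [3.27, 140.29], [-89.18, 269.18], [5.43, 117.66], [-154.24, 154.24]. Speed limits (degrees/s): [147.25, 147.25, 180, 180, 180, 180, 180].

### API

Orientations are given as [roll, pitch, yaw] about the fixed x, y, z axes, in that order (R = Rz(yaw) Ry(pitch) Rx(roll)).
In Python, from cell import env, viewer gives the robot as it stands. The module is installed in compiled form; this text tells all that it offers.
- The arm moves only by the tool arm_command, never from a script. Its argument "series" is a list of rows, each a list of 2 entries, a list of its own where there are three numbers: the shift along the tool's x, y, z in mm, then the turn about the tool's z in rad. A call has exactly 5 rows; each row is the pose to reach, as a shift and turn from the pose commanded when the call began, along the tool's axes at that moment; what a row does not reach only later rows make up. A row lasts 1/10 s, in which the tool goes at most 50 mm and 8.59 degrees, less where a joint would pass 70% of its speed; a pose out of reach is approached as far as the arm can. A call with a gripper value outside its range is refused whole. "grip" is the gripper command: -1 is fully open, 1 is shut, values between are in proportion, set as the call begins (left out, the last holds). The fingers move at their own pace and stop on an object; "grip_force" is the grip in N (left out, the last holds). Time passes only in rows, so rows that repeat a pose let the fingers close, or fill a call up. It gives the time, the measured TCP pose, the force, the opening and the grip force at its end, in the units of the state.
- env.get_obs(): the state, without advancing time (a new reading comes with each control period).
- viewer.read_camera(name): name is "scene" or "side" or "wrist"; returns (picture, depth): 384x512x3 uint8, blue, green, red; 384x512 float32, m along the optical axis (not along the pixel's ray), 0 where there is no reading.
- viewer.calibration(name): a dict with "K" (3x3 intrinsics, pixels), "T" (4x4, takes a point from camera to world coordinates); the wrist camera has in their place "hand_eye" (4x4, takes a point from camera to tool coordinates, whose origin is the TCP and whose axes are the flange's). Camera axes: x right, y up, looking along -z (the intrinsics and any distortion apply to the point x, -y, -z); pixel columns grow to the right and rows downward; lengths in m; the calibration is good to about 2 mm. A picture is of the moment at which its call begins: read the wrist's pose just before it. calibration takes no time and is no camera call.
- env.sign_off(): hands the job in; it is judged then, once.
The state is a dict: "time_s": time; "qpos": joint angles; "joint_velocities": joint speeds; "effort": joint torques, N m; "tool_pos": TCP position; "tool_rot": TCP orientation; "force": force on the tool from outside, world axes, zero at the start; "wrist_torque": the same for the moment, N m; "grip_width": finger opening in m; "grasp_force": force on a finger pad.
Only numpy, scipy, OpenCV 4.12 (cv2) and the standard library are available. Lean on these libraries where they do the work, as an engineer would, in place of code of your own. Each camera call takes 0.05 s, during which the arm holds its last target. There are 200 camera calls.

### The job

The little keypad on the red mat is boxed in by three containers: without shifting the keypad, first clear all three to the white side tray, standing upright inside it. Then lift the keypad out and lay it flat, keys up, in the grey test cradle, centred and squarely between its two metal end stops (either way round), while the containers wait in the tray. Last, put each container back upright in the middle of its own cork pad (the pad it stood on at the start); never let a container tip over.

Things in the scene. Friction and masses are not known exactly. Their poses are not given: they have to be found in the camera images.
- jar: Round white plastic jar with a black lid and paper label, 50 mm diameter, 104 mm tall; stands on the large round cork pad. Mass 90 to 210 g. Origin at the centre of its underside, z up.
- tub: Square grey plastic tub with a white lid, 44 x 44 mm (lid 45 mm), 100 mm tall; stands on the square cork pad; its x and y axes are square to its sides. Mass 90 to 210 g. Origin at the centre of its underside, z up.
- canister: Slim bare-metal canister, 36 mm diameter, 112 mm tall; stands on the small round cork pad. Mass 90 to 210 g. Origin at the centre of its underside, z up.
- keypad: White keypad with 2 x 4 bare black key switches on top: case 44 mm (its x) by 84 mm (its y) by 20 mm high, 30 mm high with the switches; 130 to 250 g. Lies keys up on the red mat, its axes along the mat's. The gaps to the containers around it are only 10 to 20 mm; held near their tops, these can be gripped with the fingers passing above the keypad. Origin at the centre of its underside.
- mat: Red mat, 210 mm (its x) by 165 mm (its y), 3 mm thick, fixed; the keypad lies at its middle. Cork pads with the containers lie at about x = -60, y = +34 mm; x = -60, y = -34 mm; and x = +60, y = 0; which is where varies. Gripping a container along the mat's x keeps clear of its neighbours. Two loose keycaps lie in the +x corners. Origin at the centre of its underside, on the table.
- seat_jar: Large round cork pad on the red mat, 62 mm diameter, 3 mm thick, fixed: the jar's place. Origin at the centre of its underside, 3 mm above the table; its top is 6 mm above the table.
- seat_tub: Square cork pad on the red mat, 58 x 58 mm, 3 mm thick, fixed: the tub's place. Origin at the centre of its underside, 3 mm above the table; its top is 6 mm above the table.
- seat_can: Small round cork pad on the red mat, 48 mm diameter, 3 mm thick, fixed: the canister's place. Origin at the centre of its underside, 3 mm above the table; its top is 6 mm above the table.
- tray: Empty shallow white tray on the table, fixed, the side area: outside 236 mm (its x) by 90 mm (its y), rim 11 mm high, walls and floor 3 mm thick. The three containers fit in one row along its x, about 72 mm apart. To the left or right of the mat. Origin at the centre of its underside, on the table.
- cradle: Light grey test cradle, fixed, on the other side of the mat from the tray: base plate 64 mm (its x) by 124 mm (its y), 6 mm thick, with two dark metal end stops, 6 mm higher and 100 mm apart (inner faces at y = +-50 mm), and a black block 12 mm high beyond its +y end. The keypad lies on the plate between the stops, long side along y; the long sides are open. Origin at the centre of its underside.

How it is judged:
By the outcome, as a careful person would: the job done as asked, in the order asked, and still so for the second after the job is handed in, with the robot touching nothing.
It also fails if it takes over 141 s, if anything falls off the work surface, if the arm or the gripper's body presses on something with over 40 N, if the wrist force passes 120 N, or if a joint passes its speed limit or range.

## Working session

There is one attempt and no reset: what is moved stays moved. The work goes in short steps, Python scripts to look and compute and a tool call to move; the robot and the scene stay as the last step left them, time stands still between calls to the robot, and variables do not carry over. Pictures are saved under pics/ and viewed, at most 14 in all, crops included, and the job is handed in when it is done.

Besides the shell and the picture viewer there is one more tool, called after "Request:" as name(argument=value, ...), one argument or row to a line, values as JSON. arm_command: Moves the arm, as the interface text tells. Its arguments: {"type":"object","properties":{"series":{"type":"array"},"grip":{"type":"number"},"grip_force":{"type":"number"}},"required":["series"]}

```bash
mkdir -p pics; python3 - <<'E'
from cell import env, viewer
import cv2,numpy as np
np.set_printoptions(precision=4,suppress=True)
print(env.get_obs())
for n in("scene","side","wrist"):
    c=viewer.calibration(n);print(n,c)
    p,d=viewer.read_camera(n);cv2.imwrite(f"pics/{n}0.png",p);np.savez(f"pics/{n}0.npz",p=p,d=d)
E
```

```text
{'time_s': 0.0, 'qpos': array([ 0.809 , 18.4399, -4.0155, 83.1764,  1.2944, 78.5414, -3.2609]), 'joint_velocities': array([ 0.0385, -0.0481, -0.013 ,  0.0228, -0.0591, -0.0053, -0.1259]), 'effort': array([ -0.0003, -49.1285,  -0.4039, -31.2526,  -0.0641,   0.0438,
         0.0002]), 'tool_pos': array([ 0.6494, -0.0001,  0.2294]), 'tool_rot': array([-179.8874,    0.0053,   89.9997]), 'force': array([-0.6442, -0.4173, -0.3682]), 'wrist_torque': array([-0.043 , -0.0216,  0.0074]), 'grasp_force': 0.0, 'grip_width': 0.08714277742487128}
scene {'K': array([[354.5262,   0.    , 256.8812],
       [  0.    , 354.5262, 192.4262],
       [  0.    ,   0.    ,   1.    ]]), 'T': array([[-0.1236, -0.7365,  0.665 ,  1.0916],
       [ 0.9923, -0.0996,  0.0741,  0.0769],
       [ 0.0117,  0.669 ,  0.7431,  0.6216],
       [ 0.    ,  0.    ,  0.    ,  1.    ]])}
side {'K': array([[398.5723,   0.    , 253.945 ],
       [  0.    , 398.5723, 186.2203],
       [  0.    ,   0.    ,   1.    ]]), 'T': array([[ 0.8332,  0.342 , -0.4345,  0.1724],
       [-0.553 ,  0.5163, -0.6539, -0.5414],
       [ 0.0007,  0.7851,  0.6193,  0.5742],
       [ 0.    ,  0.    ,  0.    ,  1.    ]])}
wrist {'K': array([[283.6182,   0.    , 259.1014],
       [  0.    , 283.6182, 191.8157],
       [  0.    ,   0.    ,   1.    ]]), 'hand_eye': array([[-0.0009,  0.9657,  0.2595,  0.0703],
       [ 1.    ,  0.0007,  0.001 , -0.001 ],
       [ 0.0008,  0.2595, -0.9657, -0.1531],
       [ 0.    ,  0.    ,  0.    ,  1.    ]])}
```

View pics/scene0.png

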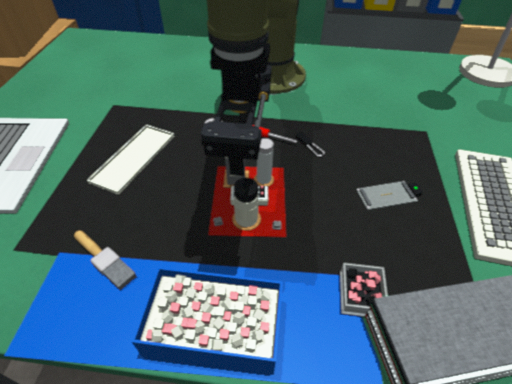

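View pics/wrist0.png

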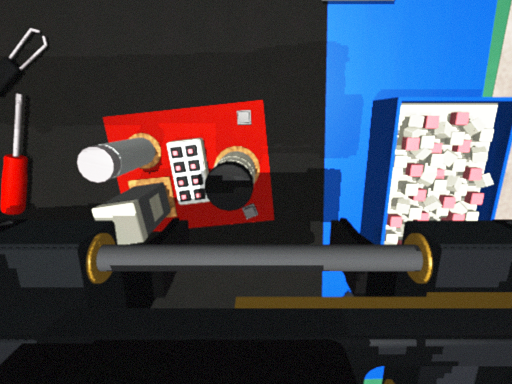

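The wrist view shows the canister (top at ~100,162), tub (~125,215), jar (lid at ~229,186) and keypad (~187,170) on the red mat. In the scene view the tray is at left (~132,158) and the cradle at right (~388,194).

```bash
cat > h.py <<'E'
import numpy as np,cv2
from scipy.spatial.transform import Rotation as R
from cell import env,viewer
np.set_printoptions(precision=4,suppress=True)
def pose():
    o=env.get_obs();T=np.eye(4);T[:3,:3]=R.from_euler('xyz',o['tool_rot'],degrees=True).as_matrix();T[:3,3]=o['tool_pos'];return T
def camT(n,P=None):
    c=viewer.calibration(n)
    return c['K'],(c['T'] if n!='wrist' else P@c['hand_eye'])
def ray(px,z,K,T):
    px=np.asarray(px,float).reshape(-1,2)
    d=np.c_[(px[:,0]-K[0,2])/K[0,0],-(px[:,1]-K[1,2])/K[1,1],-np.ones(len(px))]@T[:3,:3].T
    return T[:3,3]+d*((z-T[2,3])/d[:,2])[:,None]
def blobs(m,amin=30):
    cs,_=cv2.findContours(m.astype(np.uint8),cv2.RETR_EXTERNAL,cv2.CHAIN_APPROX_NONE)
    return sorted([c for c in cs if cv2.contourArea(c)>amin],key=cv2.contourArea,reverse=True)
def rect(c,z,K,T):
    "min-area rectangle of a contour cast on plane z: centre mm, sizes, direction (deg) of long side"
    w=(ray(c.reshape(-1,2)+0.0,z,K,T)[:,:2]*1000).astype(np.float32)
    r=cv2.minAreaRect(w);b=cv2.boxPoints(r);e=[b[1]-b[0],b[2]-b[1]];l=max(e,key=np.linalg.norm)
    return np.round(r[0],1),np.round(r[1],1),round(float(np.degrees(np.arctan2(l[1],l[0]))),1)
E
python3 - <<'E'
from h import *
P=pose()
for n in("scene","side","wrist"):
    z=np.load(f"pics/{n}0.npz");p=z['p'];K,T=camT(n,P);hsv=cv2.cvtColor(p,cv2.COLOR_BGR2HSV);H,S,V=cv2.split(hsv)
    red=((H<8)|(H>172))&(S>150)&(V>70)
    for c in blobs(red,200)[:2]: print(n,'red',rect(c,.003,K,T),cv2.boundingRect(c))
    if n!='wrist':
        wh=(S<60)&(V>90)
        for c in blobs(wh,300)[:9]: print(n,'white',rect(c,.011,K,T),cv2.boundingRect(c))
d=np.load("pics/wrist0.npz");K,T=camT('wrist',P)
for nm,(u,v) in dict(can=(99,163),jar=(229,186)).items():print(nm,ray([u,v],.110 if nm=='jar' else .118,K,T)*1000, d['d'][v,u])
E
```

```text
scene red (array([558.2,  -1. ]), array([213. , 166.2]), 5.8) (209, 166, 78, 72)
scene white (array([804.5, 367.5]), array([209.8, 333.7]), -87.5) (340, 263, 172, 121)
scene white (array([838.2, -26.6]), array([224. , 128.2]), 89.9) (140, 274, 139, 84)
scene white (array([488.1, 530.3]), array([129.7, 363.9]), -18.7) (456, 149, 56, 117)
scene white (array([ 480.2, -559.6]), array([390. , 169.1]), 32.8) (0, 118, 68, 95)
scene white (array([ 461.1, -311.5]), array([101.5, 245.4]), -16.8) (87, 124, 87, 70)
scene white (array([-160. ,  732.8]), array([160.5, 298.4]), -18.7) (460, 49, 52, 38)
scene white (array([510.4, 314.1]), array([ 66.7, 125.9]), -70.5) (357, 181, 61, 28)
scene white (array([ 772.7, -239.5]), array([92.8, 43.9]), 57.1) (91, 247, 43, 40)
scene white (array([585.3,   3.1]), array([116.8,  84.6]), 7.7) (231, 186, 37, 41)
side red (array([557.6,  -2. ]), array([213.6, 165.6]), 5.9) (204, 185, 120, 63)
side red (array([323.2,  -7.3]), array([99.9, 27.7]), 73.5) (157, 231, 18, 38)
side white (array([1661.9,  586.5]), array([1882.2,  894.4]), 29.6) (327, 0, 185, 185)
side wh
[... 213 characters left out ...]
 950.4]), -7.0) (0, 0, 191, 37)
side white (array([1279. , 1102.2]), array([831.1, 425.4]), 56.6) (218, 0, 77, 54)
side white (array([503.6, 560.2]), array([168.2, 339.5]), -6.7) (83, 87, 120, 46)
side white (array([ 966.3, -214.5]), array([ 67.6, 243.4]), -89.6) (423, 158, 89, 65)
side white (array([936.4,  26.4]), array([210.7, 129.9]), 90.0) (344, 124, 73, 47)
side white (array([927. , 565.9]), array([218.7, 330.4]), -72.8) (204, 60, 77, 41)
wrist red (array([556.7,  -1.9]), array([210.8, 165.6]), 5.9) (102, 99, 172, 133)
wrist red (array([308.7, -22.3]), array([91.8, 34.7]), 74.2) (0, 154, 28, 61)
can [[497.3664  27.2547 118.    ]] 0.26885062
jar [[618.3572   2.9252 110.    ]] 0.28182864
```

View pics/side0.png

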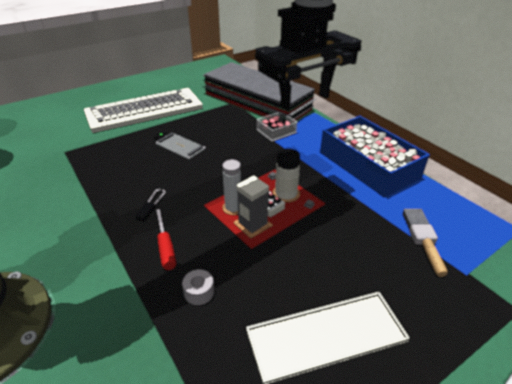

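Side view: mat with the three containers at ~(265,205), tray at (327,335), cradle at (180,146). Moving behind the mat for one clean wrist view.

Request:
arm_command(
  series=[
    [[-25, -45, 0], -0.05],
    [[-50, -90, 0], -0.103],
    [[-80, -110, 0], -0.103],
    [[-80, -110, 0], -0.103],
    [[-80, -110, 0], -0.103],
  ],
  grip=-1,
)

```text
time_s: 0.65
tool_pos: [0.5397, -0.0808, 0.2308]
tool_rot: [180.0, -0.0, 95.8]
force: [0.2, -0.2, -0.8]
grip_width: 0.0872
grasp_force: 0.0
```

```bash
python3 - <<'E'
from h import *
P=pose();p,d=viewer.read_camera('wrist');np.savez('pics/w1.npz',p=p,d=d,P=P);cv2.imwrite('pics/w1.png',p)
K,T=camT('wrist',P);H,S,V=cv2.split(cv2.cvtColor(p,cv2.COLOR_BGR2HSV))
red=((H<8)|(H>172))&(S>150)&(V>70);print(P[:3,3])
for c in blobs(red,200)[:1]: print('red',rect(c,.003,K,T))
# top faces by depth -> world height
u,v=np.meshgrid(np.arange(512),np.arange(384))
X=np.stack([(u-K[0,2])/K[0,0]*d,-(v-K[1,2])/K[1,1]*d,-d],-1)@T[:3,:3].T+T[:3,3]
m=(X[...,2]>.098)&(X[...,2]<.13)&(d>0)
for c in blobs(m,100):
    q=np.zeros(m.shape,np.uint8);cv2.drawContours(q,[c],-1,1,-1);z=np.median(X[...,2][q>0]);print(cv2.boundingRect(c),'z',z,rect(c,round(float(z),4),K,T))
E
```

```text
[ 0.5397 -0.0808  0.2308]
red (array([556.1,  -2.5]), array([210.4, 165.9]), 5.7)
(324, 85, 54, 54) z 0.10869645014622098 (array([616. ,   0.9]), array([49.4, 47.8]), 11.9)
(199, 120, 50, 48) z 0.104804843840063 (array([500. , -40.7]), array([44.9, 44.7]), 8.5)
(200, 47, 42, 45) z 0.1167208976519028 (array([493.8,  24.9]), array([34. , 36.7]), -58.5)
```

View pics/w1.png

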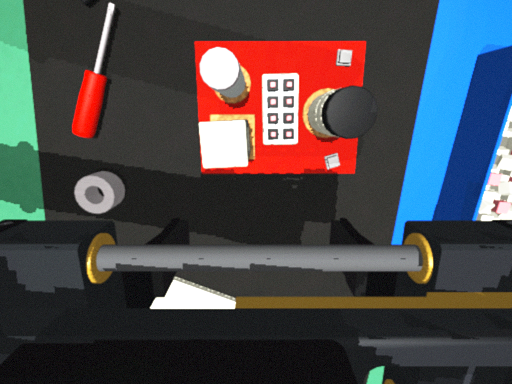

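Request:
arm_command(
  series=[
    [[44, -20, 5], -0.03],
    [[44, -35.4, 50], -0.03],
    [[44, -35.4, 100], -0.03],
    [[44, -35.4, 140], -0.03],
    [[44, -35.4, 157], -0.03],
  ],
)

```text
time_s: 1.2
tool_pos: [0.4979, -0.0379, 0.0693]
tool_rot: [-179.6, -0.1, 97.8]
force: [0.5, -0.1, 0.2]
grip_width: 0.0871
grasp_force: 0.0
```

Request:
arm_command(
  series=[
    [[0, 0, 0], 0],
    [[0, 0, 0], 0],
    [[0, 0, 0], 0],
    [[0, 0, 0], 0],
    [[0, 0, 0], 0],
  ],
  grip=1,
  grip_force=25,
)

```text
time_s: 1.7
tool_pos: [0.5012, -0.0399, 0.0747]
tool_rot: [179.9, 0.0, 97.6]
force: [-0.4, -0.2, -0.1]
grip_width: 0.0549
grasp_force: 0.0
```

Request:
arm_command(
  series=[
    [[0, 0, 0], 0],
    [[0, 0, 0], 0],
    [[0, 0, 0], 0],
    [[0, 0, -5], 0],
    [[0, 0, -15], 0],
  ],
)

```text
time_s: 2.2
tool_pos: [0.4991, -0.0398, 0.0879]
tool_rot: [-179.9, -0.0, 97.6]
force: [0.6, -0.3, -1.7]
grip_width: 0.0444
grasp_force: 25.0
```

Request:
arm_command(
  series=[
    [[-5, -1, -15], 0],
    [[-30, -8, -32], 0],
    [[-60, -17, -35], 0],
    [[-95, -27, -35], 0],
    [[-133, -38, -35], 0],
  ],
)

```text
time_s: 2.7
tool_pos: [0.4804, -0.1774, 0.1245]
tool_rot: [179.9, 0.0, 97.7]
force: [0.8, 0.4, -2.0]
grip_width: 0.0444
grasp_force: 25.0
```

Request:
arm_command(
  series=[
    [[-40, -11, 0], -0.13],
    [[-75, -21, 0], -0.26],
    [[-105, -30, 0], -0.39],
    [[-125, -36, 0], -0.52],
    [[-133, -38, 0], -0.65],
  ],
)

```text
time_s: 3.2
tool_pos: [0.4589, -0.3168, 0.124]
tool_rot: [-179.9, 0.0, 134.9]
force: [-0.4, 1.0, -2.1]
grip_width: 0.0439
grasp_force: 25.0
```

Request:
arm_command(
  series=[
    [[0, 0, 0], 0],
    [[0, 0, 15], 0],
    [[0, 0, 30], 0],
    [[0, 0, 42], 0],
    [[0, 0, 48], 0],
  ],
)

```text
time_s: 3.7
tool_pos: [0.4592, -0.3121, 0.0731]
tool_rot: [-180.0, -0.2, 134.9]
force: [-0.1, -0.5, -1.6]
grip_width: 0.0446
grasp_force: 25.0
```

```bash
python3 - <<'E'
from h import *
print(env.get_obs()['tool_pos'],env.get_obs()['tool_rot'],env.get_obs()['force'])
p,d=viewer.read_camera('side')
cv2.imwrite('pics/s1.png',p)
p,d=viewer.read_camera('scene');cv2.imwrite('pics/c1.png',cv2.resize(p[100:330,50:460],None,fx=1.9,fy=1.9))
E
```

```text
[ 0.4592 -0.3121  0.0731] [-179.9536   -0.2065  134.8912] [-0.1435 -0.4994 -1.6036]
```

View pics/s1.png

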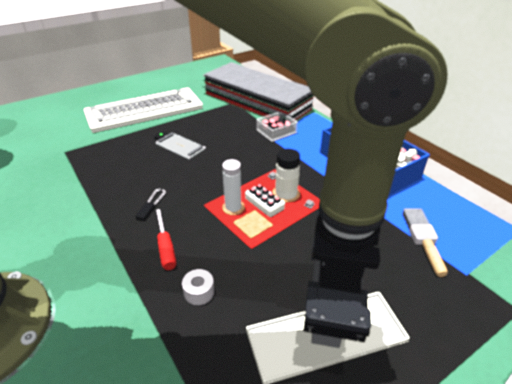

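The side view shows the tub hovering over the middle of the tray (~335,330); mat undisturbed. Lower, release, go to the jar.

Request:
arm_command(
  series=[
    [[0, 0, 2], 0],
    [[0, 0, 4], 0],
    [[0, 0, 5], 0],
    [[0, 0, 5], 0],
    [[0, 0, 5], 0],
  ],
)

```text
time_s: 4.3
tool_pos: [0.4606, -0.3139, 0.0712]
tool_rot: [180.0, 0.1, 134.9]
force: [-0.1, 0.2, 1.8]
grip_width: 0.0442
grasp_force: 25.0
```

Request:
arm_command(
  series=[
    [[0, 0, 0], 0],
    [[0, 0, 0], 0],
    [[0, 0, 0], 0],
    [[0, 0, 0], 0],
    [[0, 0, 0], 0],
  ],
  grip=-1,
)

```text
time_s: 4.8
tool_pos: [0.4602, -0.3136, 0.0705]
tool_rot: [180.0, 0.0, 134.9]
force: [0.8, -0.2, -1.0]
grip_width: 0.0759
grasp_force: 0.0
```

Request:
arm_command(
  series=[
    [[0, 0, 0], 0],
    [[0, 0, 0], 0],
    [[0, 0, -20], 0],
    [[0, 0, -50], 0],
    [[0, 0, -85], 0],
  ],
)

```text
time_s: 5.3
tool_pos: [0.4594, -0.3131, 0.1555]
tool_rot: [-180.0, -0.1, 134.9]
force: [0.2, -1.1, -0.6]
grip_width: 0.0868
grasp_force: 0.0
```

Request:
arm_command(
  series=[
    [[16, 47, 0], 0],
    [[32, 94, 0], 0],
    [[48, 142, 0], 0],
    [[64, 189, 0], 0],
    [[80, 237, 0], 0],
  ],
)

```text
time_s: 5.8
tool_pos: [0.572, -0.0887, 0.1559]
tool_rot: [180.0, 0.0, 134.8]
force: [0.1, 0.0, 0.6]
grip_width: 0.0867
grasp_force: 0.0
```

Request:
arm_command(
  series=[
    [[16, 48, 0], 0.14],
    [[30, 90, 0], 0.28],
    [[32, 96, 0], 0.42],
    [[32, 96, 0], 0.56],
    [[32, 96, 0], 0.68],
  ],
)

```text
time_s: 6.3
tool_pos: [0.6169, 0.0008, 0.1552]
tool_rot: [-180.0, 0.0, 95.7]
force: [1.0, -0.1, -0.7]
grip_width: 0.0872
grasp_force: 0.0
```

```bash
python3 - <<'E'
from h import *
o=env.get_obs();print(o['tool_pos'],o['tool_rot'],o['time_s'])
p,d=viewer.read_camera('side');cv2.imwrite('pics/s2.png',p)
K,T=camT('side');u,v=np.meshgrid(np.arange(512),np.arange(384))
E
```

```text
[0.6169 0.0008 0.1552] [-179.9732    0.005    95.6842] 6.3
```

View pics/s2.png

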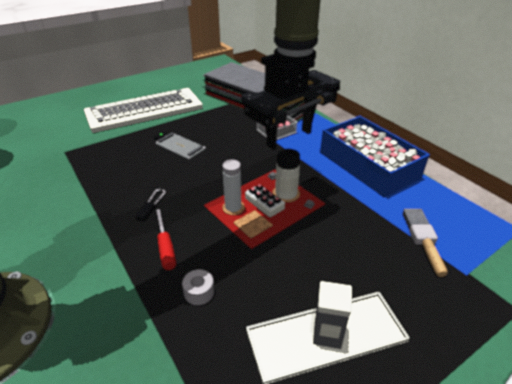

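The tub stands upright mid-tray (~333,315), and the gripper is above the jar.

Request:
arm_command(
  series=[
    [[0, 0, 30], 0],
    [[0, 0, 60], 0],
    [[0, 0, 80], 0],
    [[0, 0, 90], 0],
    [[0, 0, 92], 0],
  ],
)

```text
time_s: 6.85
tool_pos: [0.616, -0.0002, 0.0623]
tool_rot: [-179.9, -0.0, 96.0]
force: [0.8, -0.1, 0.6]
grip_width: 0.0871
grasp_force: 0.0
```

Request:
arm_command(
  series=[
    [[0, 0, 0], 0],
    [[0, 0, 0], 0],
    [[0, 0, 0], 0],
    [[0, 0, 0], 0],
    [[0, 0, 0], 0],
  ],
  grip=1,
  grip_force=25,
)

```text
time_s: 7.35
tool_pos: [0.6172, -0.0001, 0.0641]
tool_rot: [179.9, 0.0, 95.9]
force: [-0.2, 0.1, 1.3]
grip_width: 0.055
grasp_force: 0.0
```

Request:
arm_command(
  series=[
    [[0, 0, 0], 0],
    [[0, 0, 0], 0],
    [[0, 0, -5], 0],
    [[0, 0, -15], 0],
    [[0, 0, -15], 0],
  ],
)

```text
time_s: 7.85
tool_pos: [0.6176, -0.0001, 0.0801]
tool_rot: [179.9, 0.0, 95.9]
force: [0.4, -0.0, -1.5]
grip_width: 0.0499
grasp_force: 24.9
```

Request:
arm_command(
  series=[
    [[-14, -5, -18], 0],
    [[-42, -16, -33], 0],
    [[-80, -29, -35], 0],
    [[-117, -43, -35], 0],
    [[-155, -57, -35], 0],
  ],
)

```text
time_s: 8.35
tool_pos: [0.5756, -0.1614, 0.114]
tool_rot: [180.0, 0.0, 95.9]
force: [-0.1, 0.2, -2.4]
grip_width: 0.0491
grasp_force: 24.9
```

Request:
arm_command(
  series=[
    [[-38, -14, 0], -0.13],
    [[-75, -28, 0], -0.26],
    [[-113, -42, 0], -0.39],
    [[-150, -56, 0], -0.52],
    [[-170, -63, 0], -0.65],
  ],
)

```text
time_s: 8.85
tool_pos: [0.5284, -0.3405, 0.1136]
tool_rot: [-179.9, 0.1, 133.2]
force: [-0.5, -0.2, -1.6]
grip_width: 0.0489
grasp_force: 24.9
```

Request:
arm_command(
  series=[
    [[0, 0, 0], 0],
    [[0, 0, 15], 0],
    [[0, 0, 30], 0],
    [[0, 0, 42], 0],
    [[0, 0, 48], 0],
  ],
)

```text
time_s: 9.35
tool_pos: [0.5302, -0.3335, 0.0628]
tool_rot: [-180.0, -0.2, 133.2]
force: [0.4, 0.2, -2.1]
grip_width: 0.0497
grasp_force: 24.9
```

Request:
arm_command(
  series=[
    [[0, 0, 2], 0],
    [[0, 0, 4], 0],
    [[0, 0, 5], 0],
    [[0, 0, 5], 0],
    [[0, 0, 5], 0],
  ],
)

```text
time_s: 9.85
tool_pos: [0.5313, -0.336, 0.0611]
tool_rot: [180.0, 0.1, 133.1]
force: [-0.4, -0.2, -0.8]
grip_width: 0.0494
grasp_force: 24.9
```

Request:
arm_command(
  series=[
    [[0, 0, 0], 0],
    [[0, 0, 0], 0],
    [[0, 0, 0], 0],
    [[0, 0, 0], 0],
    [[0, 0, 0], 0],
  ],
  grip=-1,
)

```text
time_s: 10.35
tool_pos: [0.531, -0.3358, 0.0607]
tool_rot: [180.0, 0.0, 133.1]
force: [-0.8, 0.2, 0.6]
grip_width: 0.0812
grasp_force: 0.0
```

Request:
arm_command(
  series=[
    [[0, 0, 0], 0],
    [[0, 0, 0], 0],
    [[0, 0, -20], 0],
    [[0, 0, -55], 0],
    [[0, 0, -94], 0],
  ],
)

```text
time_s: 10.85
tool_pos: [0.5301, -0.3352, 0.1544]
tool_rot: [-180.0, -0.2, 133.1]
force: [-0.4, -0.6, 0.3]
grip_width: 0.0869
grasp_force: 0.0
```

Request:
arm_command(
  series=[
    [[40, 30, 0], 0],
    [[80, 61, 0], 0],
    [[119, 91, 0], 0],
    [[159, 121, 0], 0],
    [[199, 152, 0], 0],
  ],
)

```text
time_s: 11.35
tool_pos: [0.5053, -0.0853, 0.1549]
tool_rot: [180.0, 0.0, 133.1]
force: [0.3, -1.1, -0.2]
grip_width: 0.0868
grasp_force: 0.0
```

Request:
arm_command(
  series=[
    [[40, 30, 0], 0.13],
    [[75, 58, 0], 0.26],
    [[89, 68, 0], 0.39],
    [[89, 68, 0], 0.52],
    [[89, 68, 0], 0.65],
  ],
)

```text
time_s: 11.85
tool_pos: [0.4944, 0.0254, 0.1547]
tool_rot: [180.0, 0.0, 95.7]
force: [0.3, -0.1, -0.1]
grip_width: 0.0873
grasp_force: 0.0
```

Request:
arm_command(
  series=[
    [[0, 0, 0], 0],
    [[0, 0, 0], 0],
    [[0, 0, 0], 0],
    [[0, 0, 0], 0],
    [[0, 0, 0], 0],
  ],
)

```text
time_s: 12.35
tool_pos: [0.4945, 0.0241, 0.1545]
tool_rot: [180.0, 0.0, 95.9]
force: [-0.6, 0.5, 0.6]
grip_width: 0.087
grasp_force: 0.0
```

```bash
python3 - <<'E'
from h import *
p,d=viewer.read_camera('side');cv2.imwrite('pics/s3.png',p)
p,d=viewer.read_camera('scene');cv2.imwrite('pics/c3.png',p)
E
```

```text
(no output)
```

View pics/s3.png

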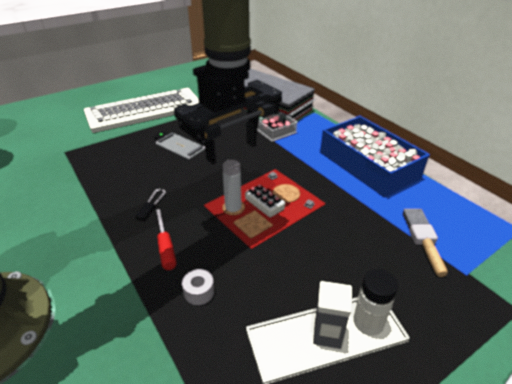

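Tub (~333,315) and jar (~375,300) stand upright in the tray; keypad unmoved. Canister next.

Request:
arm_command(
  series=[
    [[0, 0, 25], 0],
    [[0, 0, 50], 0],
    [[0, 0, 70], 0],
    [[0, 0, 79], 0],
    [[0, 0, 81], 0],
  ],
)

```text
time_s: 12.95
tool_pos: [0.4939, 0.0242, 0.0727]
tool_rot: [-179.9, -0.0, 95.9]
force: [0.5, -0.2, 0.4]
grip_width: 0.0872
grasp_force: 0.0
```

Request:
arm_command(
  series=[
    [[0, 0, 0], 0],
    [[0, 0, 0], 0],
    [[0, 0, 0], 0],
    [[0, 0, 0], 0],
    [[0, 0, 0], 0],
  ],
  grip=1,
  grip_force=30,
)

```text
time_s: 13.45
tool_pos: [0.4948, 0.0243, 0.074]
tool_rot: [180.0, 0.0, 95.9]
force: [0.4, -0.7, -0.3]
grip_width: 0.0549
grasp_force: 0.0
```

Request:
arm_command(
  series=[
    [[0, 0, 0], 0],
    [[0, 0, 0], 0],
    [[0, 0, 0], 0],
    [[0, 0, 0], 0],
    [[0, 0, 0], 0],
  ],
)

```text
time_s: 13.95
tool_pos: [0.4945, 0.0242, 0.0736]
tool_rot: [-180.0, 0.0, 95.9]
force: [-0.5, -0.2, 0.1]
grip_width: 0.0354
grasp_force: 30.0
```

Request:
arm_command(
  series=[
    [[0, 0, -5], 0],
    [[0, 0, -15], 0],
    [[0, 0, -15], 0],
    [[0, 0, -15], 0],
    [[0, 0, -15], 0],
  ],
)

```text
time_s: 14.45
tool_pos: [0.4945, 0.0242, 0.0885]
tool_rot: [-180.0, 0.0, 95.9]
force: [0.3, -0.6, -1.7]
grip_width: 0.0353
grasp_force: 30.0
```

Request:
arm_command(
  series=[
    [[-14, -6, -18], 0],
    [[-41, -18, -33], 0],
    [[-77, -34, -35], 0],
    [[-114, -51, -35], 0],
    [[-150, -67, -35], 0],
  ],
)

```text
time_s: 14.95
tool_pos: [0.4425, -0.1332, 0.1236]
tool_rot: [180.0, 0.0, 95.9]
force: [0.4, 0.3, -2.2]
grip_width: 0.0352
grasp_force: 30.0
```

Request:
arm_command(
  series=[
    [[-37, -16, 0], -0.13],
    [[-73, -33, 0], -0.26],
    [[-110, -49, 0], -0.39],
    [[-140, -62, 0], -0.52],
    [[-155, -69, 0], -0.65],
  ],
)

```text
time_s: 15.45
tool_pos: [0.3888, -0.2963, 0.1234]
tool_rot: [-179.9, 0.0, 133.2]
force: [-1.1, 0.2, -1.6]
grip_width: 0.0352
grasp_force: 30.0
```

Request:
arm_command(
  series=[
    [[0, 0, 0], 0],
    [[0, 0, 15], 0],
    [[0, 0, 30], 0],
    [[0, 0, 42], 0],
    [[0, 0, 48], 0],
  ],
)

```text
time_s: 15.95
tool_pos: [0.3904, -0.2917, 0.0742]
tool_rot: [-180.0, -0.1, 133.1]
force: [-0.6, -0.0, -0.8]
grip_width: 0.0352
grasp_force: 30.0
```

Request:
arm_command(
  series=[
    [[0, 0, 2], 0],
    [[0, 0, 4], 0],
    [[0, 0, 5], 0],
    [[0, 0, 5], 0],
    [[0, 0, 5], 0],
  ],
)

```text
time_s: 16.45
tool_pos: [0.3909, -0.2933, 0.0709]
tool_rot: [180.0, 0.0, 133.1]
force: [-0.0, -0.4, -1.0]
grip_width: 0.0352
grasp_force: 30.0
```

```bash
python3 - <<'E'
from h import *
p,d=viewer.read_camera('side');cv2.imwrite('pics/s4.png',p)
E
```

```text
(no output)
```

View pics/s4.png

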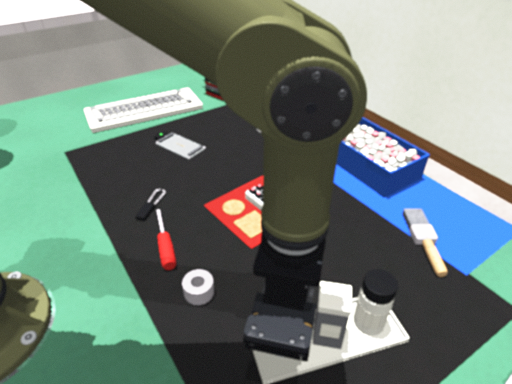

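Request:
arm_command(
  series=[
    [[0, 0, 0], 0],
    [[0, 0, 0], 0],
    [[0, 0, 0], 0],
    [[0, 0, 0], 0],
    [[0, 0, 0], 0],
  ],
  grip=-1,
)

```text
time_s: 17.0
tool_pos: [0.3907, -0.2932, 0.0707]
tool_rot: [180.0, 0.0, 133.1]
force: [1.1, 0.3, 0.8]
grip_width: 0.0675
grasp_force: 0.0
```

Request:
arm_command(
  series=[
    [[0, 0, 0], 0],
    [[0, 0, 0], 0],
    [[0, 0, -25], 0],
    [[0, 0, -65], 0],
    [[0, 0, -109], 0],
  ],
)

```text
time_s: 17.5
tool_pos: [0.3897, -0.2925, 0.1798]
tool_rot: [-180.0, -0.1, 133.1]
force: [1.7, -1.3, -0.3]
grip_width: 0.0872
grasp_force: 0.0
```

Request:
arm_command(
  series=[
    [[8, 45, 0], 0],
    [[16, 94, 0], 0],
    [[25, 144, 0], 0],
    [[33, 193, 0], 0],
    [[41, 240, 0], 0],
  ],
)

```text
time_s: 18.0
tool_pos: [0.5388, -0.0972, 0.1798]
tool_rot: [180.0, 0.0, 133.2]
force: [1.8, -0.5, 0.5]
grip_width: 0.0869
grasp_force: 0.0
```

Request:
arm_command(
  series=[
    [[5, 30, 0], 0.13],
    [[5, 30, 0], 0.26],
    [[5, 30, 0], 0.39],
    [[5, 30, 0], 0.52],
    [[5, 30, 0], 0.65],
  ],
)

```text
time_s: 18.5
tool_pos: [0.5561, -0.0748, 0.1794]
tool_rot: [-180.0, 0.0, 95.6]
force: [0.0, 0.6, 0.2]
grip_width: 0.0872
grasp_force: 0.0
```

Request:
arm_command(
  series=[
    [[0, 0, 0], 0],
    [[0, 0, 0], 0],
    [[0, 0, 0], 0],
    [[0, 0, 0], 0],
    [[0, 0, 0], 0],
  ],
)

```text
time_s: 19.0
tool_pos: [0.5562, -0.075, 0.1796]
tool_rot: [180.0, 0.0, 95.9]
force: [0.3, -0.2, 0.1]
grip_width: 0.0868
grasp_force: 0.0
```

```bash
python3 - <<'E'
from h import *
P=pose();p,d=viewer.read_camera('wrist');np.savez('pics/w5.npz',p=p,d=d,P=P);cv2.imwrite('pics/w5.png',p)
K,T=camT('wrist',P);H,S,V=cv2.split(cv2.cvtColor(p,cv2.COLOR_BGR2HSV));print(P[:3,3],env.get_obs()['tool_rot'])
red=((H<7)|(H>172))&(S>170)&(V>70)
for c in blobs(red,200)[:1]: print('red',rect(c,.003,K,T))
for c in blobs((H>=9)&(H<30)&(S>60)&(V>90),300)[:5]: print('cork',cv2.boundingRect(c),rect(c,.006,K,T),cv2.contourArea(c))
for c in blobs((S<50)&(V>140),300)[:4]: print('white',cv2.boundingRect(c),rect(c,.023,K,T))
E
```

```text
[ 0.5562 -0.075   0.1796] [179.9972   0.0037  95.9333]
red (array([556.2,  -2.2]), array([209.6, 164.6]), 5.8)
cork (234, 292, 278, 16) (array([ 722.7, -224.2]), array([370.6,  23. ]), 5.9) 3179.5
cork (187, 118, 53, 52) (array([499.5, -41.6]), array([58.3, 57.6]), 5.9) 2522.0
cork (294, 88, 56, 57) (array([616.9,   0.9]), array([61.3, 60.2]), 5.9) 2414.5
cork (190, 58, 45, 47) (array([493.3,  25.1]), array([47.8, 46.5]), 5.9) 1563.0
cork (404, 233, 30, 51) (array([ 768.4, -158.7]), array([33.8, 74.2]), -71.1) 678.0
white (97, 254, 322, 16) (array([ 562.6, -175.1]), array([389.2,  20.1]), 5.9)
white (247, 71, 42, 82) (array([556.4,  -1.4]), array([43.4, 82.6]), -83.2)
white (31, 188, 47, 32) (array([ 323. , -126.1]), array([52.3, 37.1]), 5.9)
white (51, 0, 20, 70) (array([344.6,  51.2]), array([67.2,  6.5]), 74.2)
```

View pics/w5.png

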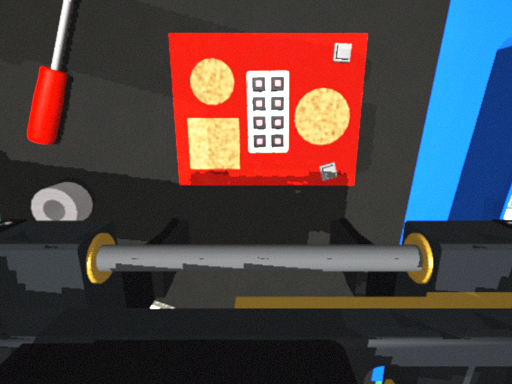

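Clean view: keypad (~268,111), cork pads at (212,81), (214,143), (322,117). Keypad grasp next.

Request:
arm_command(
  series=[
    [[40, 4, 10], 0],
    [[73, 7.6, 50], 0],
    [[73, 7.6, 90], 0],
    [[73, 7.6, 120], 0],
    [[73, 7.6, 138], 0],
  ],
)

```text
time_s: 19.55
tool_pos: [0.5544, -0.0011, 0.0387]
tool_rot: [-179.8, -0.0, 96.0]
force: [-0.4, -0.1, 0.4]
grip_width: 0.0871
grasp_force: 0.0
```

Request:
arm_command(
  series=[
    [[0, 0, 6], 0],
    [[0, 0, 13], 0],
    [[0, 0, 18], 0],
    [[0, 0, 21], 0],
    [[0, 0, 22.6], 0],
  ],
)

```text
time_s: 20.05
tool_pos: [0.5568, -0.0015, 0.0194]
tool_rot: [179.9, 0.0, 95.9]
force: [-0.1, -0.2, 0.1]
grip_width: 0.0868
grasp_force: 0.0
```

Request:
arm_command(
  series=[
    [[0, 0, 0], 0],
    [[0, 0, 0], 0],
    [[0, 0, 0], 0],
    [[0, 0, 0], 0],
    [[0, 0, 0], 0],
  ],
  grip=1,
  grip_force=30,
)

```text
time_s: 20.55
tool_pos: [0.5563, -0.0015, 0.0191]
tool_rot: [180.0, 0.0, 95.9]
force: [0.4, 0.7, -0.2]
grip_width: 0.0551
grasp_force: 0.0
```

Request:
arm_command(
  series=[
    [[0, 0, 0], 0],
    [[0, 0, 0], 0],
    [[0, 0, 0], 0],
    [[0, 0, 0], 0],
    [[0, 0, 0], 0],
  ],
)

```text
time_s: 21.05
tool_pos: [0.5564, -0.0015, 0.0191]
tool_rot: [180.0, 0.0, 95.9]
force: [1.0, 0.9, -0.3]
grip_width: 0.0433
grasp_force: 30.0
```

Request:
arm_command(
  series=[
    [[0, 0, -5], 0],
    [[0, 0, -15], 0],
    [[0, 0, -35], 0],
    [[0, 0, -55], 0],
    [[0, 0, -60], 0],
  ],
)

```text
time_s: 21.55
tool_pos: [0.558, -0.0014, 0.0819]
tool_rot: [179.7, 0.0, 95.9]
force: [1.1, -0.4, -1.3]
grip_width: 0.0437
grasp_force: 30.0
```

Request:
arm_command(
  series=[
    [[20, 1, -30], 0],
    [[60, 3, -60], 0],
    [[105, 5, -90], 0],
    [[150, 8, -115], 0],
    [[190, 10, -121], 0],
  ],
)

```text
time_s: 22.05
tool_pos: [0.5477, 0.1902, 0.2031]
tool_rot: [179.7, -0.0, 95.8]
force: [0.8, 0.9, -1.9]
grip_width: 0.0435
grasp_force: 30.0
```

Request:
arm_command(
  series=[
    [[18, 1, 0], -0.06],
    [[26, 1, 0], -0.12],
    [[26, 1, 0], -0.18],
    [[26, 1, 0], -0.237],
    [[26, 1, 0], -0.237],
  ],
)

```text
time_s: 22.55
tool_pos: [0.5446, 0.2138, 0.199]
tool_rot: [-179.9, 0.0, 109.5]
force: [-0.1, 0.4, -1.9]
grip_width: 0.0437
grasp_force: 30.0
```

Request:
arm_command(
  series=[
    [[0, 0, 0], 0],
    [[0, 0, 0], 0],
    [[0, 0, 0], 0],
    [[0, 0, 0], 0],
    [[0, 0, 0], 0],
  ],
)

```text
time_s: 23.05
tool_pos: [0.545, 0.2145, 0.2]
tool_rot: [180.0, 0.0, 109.5]
force: [-0.9, 0.1, -2.1]
grip_width: 0.0436
grasp_force: 30.0
```

```bash
python3 - <<'E'
from h import *
P=pose();p,d=viewer.read_camera('wrist');np.savez('pics/w6.npz',p=p,d=d,P=P);cv2.imwrite('pics/w6.png',p)
K,T=camT('wrist',P);H,S,V=cv2.split(cv2.cvtColor(p,cv2.COLOR_BGR2HSV));print(P[:3,3],env.get_obs()['tool_rot'])
for th in(90,120,150):
  for c in blobs((S<60)&(V>th),300)[:6]: print(th,cv2.boundingRect(c),rect(c,.006,K,T),rect(c,.012,K,T))
E
```

```text
[0.545  0.2145 0.2   ] [179.995    0.005  109.4763]
90 (171, 164, 177, 133) (array([588.9, 132.1]), array([206.4, 211.5]), -11.6) (array([587.7, 134.7]), array([202.9, 207.8]), -11.6)
90 (226, 19, 60, 119) (array([503.9, 315.6]), array([ 66.1, 126.5]), -70.6) (array([504.2, 315. ]), array([ 64.9, 124.3]), -70.6)
90 (385, 173, 98, 73) (array([774.1, 248.2]), array([115.1,  71.6]), 1.1) (array([769.7, 248.8]), array([113.1,  70.4]), 1.1)
90 (348, 339, 139, 10) (array([848.3,  51.1]), array([204.5,  16.1]), 19.4) (array([842.6,  55.1]), array([201. ,  15.8]), 19.4)
90 (25, 246, 34, 25) (array([304.3,   7.2]), array([41.3, 35.9]), 19.4) (array([308.1,  11.9]), array([40.6, 35.2]), 19.4)
90 (459, 247, 32, 25) (array([858.9, 201.2]), array([38.6, 35.9]), 19.4) (array([853. , 202.6]), array([37.9, 35.3]), 19.4)
120 (226, 20, 60, 117) (array([503.9, 315.7]), array([ 64.7, 124.4]), -70.5) (array([504.1, 315.1]), array([ 63.5, 122.2]), -70.5)
120 (219, 164, 80, 81) (array([556.7, 175.3]), array([100.7, 107.6]), -70.6) (array([556.1, 177.1]), array([ 98.9, 105.7]), -70.6)
120 (171, 248, 177, 23
[... 547 characters left out ...]
3]), -70.6) (array([504.2, 315.1]), array([ 63.3, 122.2]), -70.6)
150 (219, 165, 80, 79) (array([556.7, 175.4]), array([100.3, 104.9]), -70.6) (array([556.1, 177.3]), array([ 98.6, 103.1]), -70.6)
150 (171, 253, 177, 17) (array([583. , 100.8]), array([239.,  24.]), 19.4) (array([581.9, 103.9]), array([234.9,  23.6]), 19.4)
150 (386, 174, 94, 47) (array([769.3, 245.2]), array([102.5,  65.5]), 0.7) (array([765. , 245.8]), array([100.8,  64.4]), 0.7)
150 (224, 271, 72, 26) (array([595.6,  68.4]), array([98. , 39.3]), 19.4) (array([594.3,  72.1]), array([96.3, 38.7]), 19.4)
150 (28, 253, 29, 17) (array([305.3,   2.9]), array([36.9, 24. ]), 19.4) (array([309. ,   7.7]), array([36.3, 23.6]), 19.4)
```

View pics/w6.png

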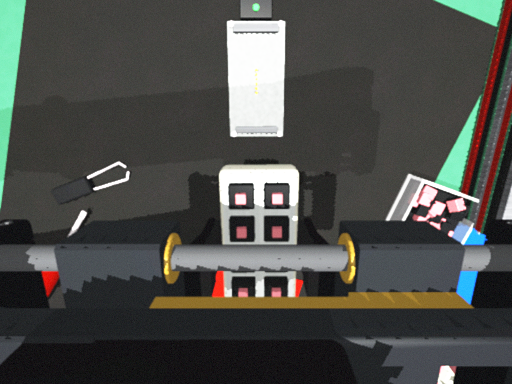

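Cradle at pixels (227–285, 20–137), block with green light beyond the far end, held keypad centred at column 259. Moving over and lowering.

Request:
arm_command(
  series=[
    [[20, -1, 0], 0],
    [[55, -2, 0], 0],
    [[90, -4, 0], 0],
    [[108.5, -4, 10], 0],
    [[108.5, -4, 40], 0],
  ],
)

```text
time_s: 23.6
tool_pos: [0.5046, 0.3215, 0.163]
tool_rot: [179.6, -0.2, 109.8]
force: [0.2, 0.7, -1.6]
grip_width: 0.0433
grasp_force: 30.0
```

Request:
arm_command(
  series=[
    [[0, 0, 35], 0],
    [[0, 0, 70], 0],
    [[0, 0, 95], 0],
    [[0, 0, 110], 0],
    [[0, 0, 118], 0],
  ],
)

```text
time_s: 24.1
tool_pos: [0.5046, 0.315, 0.0407]
tool_rot: [-179.9, 0.0, 109.5]
force: [1.1, 0.2, -1.1]
grip_width: 0.0438
grasp_force: 30.0
```

Request:
arm_command(
  series=[
    [[0, 0, 3], 0],
    [[0, 0, 6], 0],
    [[0, 0, 9], 0],
    [[0, 0, 12], 0],
    [[0, 0, 14], 0],
  ],
)

```text
time_s: 24.6
tool_pos: [0.5053, 0.3155, 0.0282]
tool_rot: [180.0, 0.0, 109.5]
force: [0.4, -0.3, -1.0]
grip_width: 0.0438
grasp_force: 30.0
```

```bash
python3 - <<'E'
from h import *
p,d=viewer.read_camera('side');q,d=viewer.read_camera('scene')
a=cv2.resize(p[95:195,120:240],None,fx=3.3,fy=3.3);b=cv2.resize(q[150:250,330:450],None,fx=3.3,fy=3.3)
cv2.imwrite('pics/x7.png',np.hstack([a,b]));print(env.get_obs()['tool_pos'])
E
```

```text
[0.505  0.3154 0.0279]
```

View pics/x7.png

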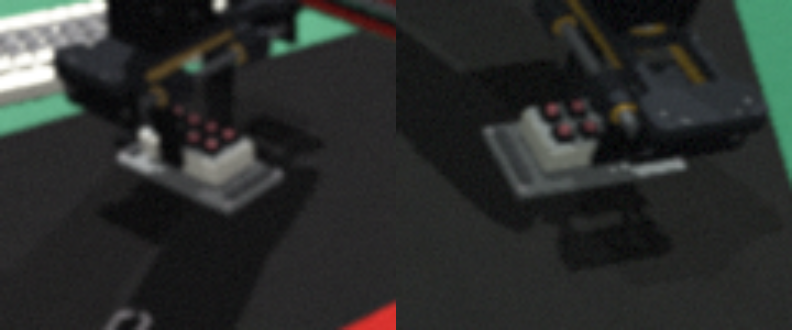

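The keypad hovers between the stops, aligned with the plate. Set down, release, retreat for a check.

Request:
arm_command(
  series=[
    [[0, 0, 2], 0],
    [[0, 0, 4], 0],
    [[0, 0, 5.5], 0],
    [[0, 0, 6], 0],
    [[0, 0, 6], 0],
  ],
)

```text
time_s: 25.2
tool_pos: [0.505, 0.3154, 0.0221]
tool_rot: [-180.0, 0.0, 109.5]
force: [-1.4, -0.4, 0.5]
grip_width: 0.044
grasp_force: 30.0
```

Request:
arm_command(
  series=[
    [[0, 0, 0], 0],
    [[0, 0, 0], 0],
    [[0, 0, 0], 0],
    [[0, 0, 0], 0],
    [[0, 0, 0], 0],
  ],
  grip=-1,
)

```text
time_s: 25.7
tool_pos: [0.5051, 0.3154, 0.022]
tool_rot: [180.0, 0.0, 109.5]
force: [-0.3, -0.8, 0.6]
grip_width: 0.0753
grasp_force: 0.0
```

Request:
arm_command(
  series=[
    [[0, 0, 0], 0],
    [[0, 0, 0], 0],
    [[0, 0, -15], 0],
    [[0, 0, -45], 0],
    [[0, 0, -90], 0],
  ],
)

```text
time_s: 26.2
tool_pos: [0.5035, 0.3144, 0.1115]
tool_rot: [-179.7, 0.0, 109.5]
force: [0.4, 0.7, 0.3]
grip_width: 0.0865
grasp_force: 0.0
```

Request:
arm_command(
  series=[
    [[-30, 4, -40], 0],
    [[-75, 4, -80], 0],
    [[-95, 4, -88], 0],
    [[-95, 4, -88], 0],
    [[-95, 4, -88], 0],
  ],
)

```text
time_s: 26.7
tool_pos: [0.5408, 0.2269, 0.2013]
tool_rot: [179.9, -0.0, 109.4]
force: [-0.6, 0.4, -0.4]
grip_width: 0.087
grasp_force: 0.0
```

```bash
python3 - <<'E'
from h import *
P=pose();p,d=viewer.read_camera('wrist');np.savez('pics/w8.npz',p=p,d=d,P=P);cv2.imwrite('pics/w8.png',cv2.resize(p[0:210,140:380],None,fx=3,fy=2.85))
E
```

```text
(no output)
```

View pics/w8.png

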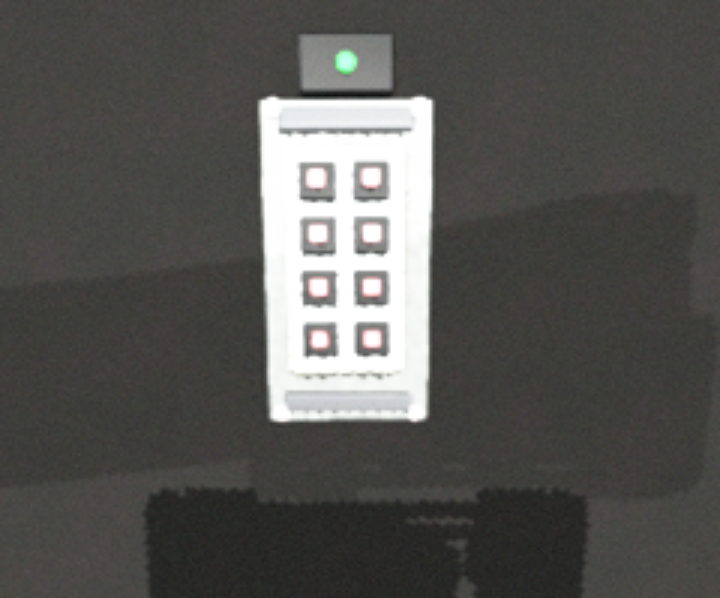

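The keypad lies keys up between the stops: keys span (316–372, 178–340), stops at rows ~120 and ~400. Quick numeric check of the centring.

```bash
python3 - <<'E'
from h import *
z=np.load('pics/w8.npz');K,T=camT('wrist',z['P']);p=z['p']
f=lambda L,h:ray(np.array(L)/[3,2.85]+[140,0],h,K,T)[:,:2]*1000
a=np.radians(109.5);ex=np.array([np.sin(a),-np.cos(a)]);ey=np.array([np.cos(a),np.sin(a)])
H,S,V=cv2.split(cv2.cvtColor(p,cv2.COLOR_BGR2HSV))
c=[c for c in blobs((S<60)&(V>120),1000) if cv2.boundingRect(c)[1]<100][0];r=rect(c,.006,K,T);print(r)
# dark key squares
m=np.zeros(V.shape,np.uint8);cv2.drawContours(m,[c],-1,1,-1)
k=f([(316,179),(371,177),(320,340),(372,340)],.036);print(k.mean(0),np.degrees(np.arctan2(*(k[0]-k[2])[::-1])))
s=f([(346,130),(346,391)],.012);print('stops',s,s.mean(0))
e=f([(346,136),(346,373)],.026);print('keypad ends',e,e.mean(0))
for n,q in(('keys',k.mean(0)),('ends',e.mean(0)),('stops',s.mean(0))):
    dd=q-r[0];print(n,dd@ex,dd@ey)
E
```

```text
(array([503.8, 315.5]), array([ 64.8, 124.3]), -70.6)
[504.0735 315.1093] 110.07726785827757
stops [[487.9564 362.0293]
 [520.4139 268.4817]] [504.1852 315.2555]
keypad ends [[489.7704 357.2979]
 [517.9281 276.1431]] [503.8492 316.7205]
keys 0.12735872188329675 -0.45962588734898846
ends 0.4538335399415563 1.1340658999531912
stops 0.28146104690883844 -0.3590752933542479
```

Keypad centred within about 1 mm. Now the canister goes back.

Request:
arm_command(
  series=[
    [[-41, -29, 0], 0],
    [[-81, -58, 0], 0],
    [[-122, -87, 0], 0],
    [[-163, -116, 0], 0],
    [[-203.5, -145, 0], 0],
  ],
)

```text
time_s: 27.25
tool_pos: [0.4703, -0.0127, 0.1993]
tool_rot: [-179.9, -0.0, 109.7]
force: [0.4, -1.0, 1.1]
grip_width: 0.087
grasp_force: 0.0
```

Request:
arm_command(
  series=[
    [[-41, -29, 0], 0],
    [[-81, -58, 0], 0],
    [[-122, -87, 0], 0],
    [[-163, -116, 0], 0],
    [[-203.5, -145, 0], 0],
  ],
)

```text
time_s: 27.75
tool_pos: [0.4026, -0.2526, 0.1995]
tool_rot: [-180.0, -0.1, 109.7]
force: [0.7, -0.5, -1.0]
grip_width: 0.0869
grasp_force: 0.0
```

Request:
arm_command(
  series=[
    [[-25, -18, 10], -0.1],
    [[-33, -24, 20], -0.23],
    [[-33, -24, 20], -0.35],
    [[-33, -24, 20], -0.413],
    [[-33, -24, 20], -0.413],
  ],
)

```text
time_s: 28.25
tool_pos: [0.3917, -0.2902, 0.1791]
tool_rot: [-180.0, -0.1, 133.3]
force: [0.8, 0.8, 0.5]
grip_width: 0.0867
grasp_force: 0.0
```

Request:
arm_command(
  series=[
    [[0, 0, 0], 0],
    [[0, 0, 0], 0],
    [[0, 0, 0], 0],
    [[0, 0, 0], 0],
    [[0, 0, 0], 0],
  ],
)

```text
time_s: 28.75
tool_pos: [0.3914, -0.2918, 0.18]
tool_rot: [180.0, 0.0, 133.1]
force: [-0.3, -0.8, 0.4]
grip_width: 0.0868
grasp_force: 0.0
```

Request:
arm_command(
  series=[
    [[-0.8, -1.4, 30], 0],
    [[-0.8, -1.4, 65], 0],
    [[-0.8, -1.4, 92], 0],
    [[-0.8, -1.4, 105], 0],
    [[-0.8, -1.4, 109], 0],
  ],
)

```text
time_s: 29.25
tool_pos: [0.3901, -0.293, 0.0698]
tool_rot: [-180.0, -0.1, 133.1]
force: [0.5, -0.1, 0.8]
grip_width: 0.0873
grasp_force: 0.0
```

Request:
arm_command(
  series=[
    [[0, 0, 0], 0],
    [[0, 0, 0], 0],
    [[0, 0, 0], 0],
    [[0, 0, 0], 0],
    [[0, 0, 0], 0],
  ],
  grip=1,
  grip_force=30,
)

```text
time_s: 29.75
tool_pos: [0.3912, -0.2936, 0.0716]
tool_rot: [180.0, 0.1, 133.1]
force: [0.8, 1.0, -0.6]
grip_width: 0.055
grasp_force: 0.0
```

Request:
arm_command(
  series=[
    [[0, 0, 0], 0],
    [[0, 0, 0], 0],
    [[0, 0, 0], 0],
    [[0, 0, 0], 0],
    [[0, 0, 0], 0],
  ],
)

```text
time_s: 30.25
tool_pos: [0.3908, -0.2935, 0.071]
tool_rot: [-180.0, 0.0, 133.1]
force: [-0.7, 0.1, 0.0]
grip_width: 0.0352
grasp_force: 30.0
```

Request:
arm_command(
  series=[
    [[0, 0, -5], 0],
    [[0, 0, -20], 0],
    [[0, 0, -40], 0],
    [[0, 0, -50], 0],
    [[0, 0, -53], 0],
  ],
)

```text
time_s: 30.75
tool_pos: [0.3915, -0.2938, 0.1252]
tool_rot: [180.0, 0.1, 133.1]
force: [0.9, 0.4, -1.6]
grip_width: 0.0355
grasp_force: 30.0
```

Request:
arm_command(
  series=[
    [[7, 13, 0], 0],
    [[22, 39, 0], 0],
    [[41, 74, 0], 0],
    [[60, 109, 0], 0],
    [[80, 145, 0], 0],
  ],
)

```text
time_s: 31.25
tool_pos: [0.4417, -0.1344, 0.1233]
tool_rot: [-180.0, -0.0, 133.1]
force: [0.2, -0.0, -1.2]
grip_width: 0.0355
grasp_force: 30.0
```

Request:
arm_command(
  series=[
    [[19, 35, 0], 0.13],
    [[39, 70, 0], 0.26],
    [[58, 105, 0], 0.39],
    [[74, 134, 0], 0.52],
    [[81.4, 147.5, 0], 0.65],
  ],
)

```text
time_s: 31.75
tool_pos: [0.4939, 0.0284, 0.1232]
tool_rot: [-180.0, -0.1, 95.9]
force: [0.0, 0.0, -1.2]
grip_width: 0.0351
grasp_force: 30.0
```

Request:
arm_command(
  series=[
    [[0, 0, 0], 0],
    [[0, 0, 0], 0],
    [[0, 0, 0], 0],
    [[0, 0, 10], 0],
    [[0, 0, 20], 0],
  ],
)

```text
time_s: 32.25
tool_pos: [0.4938, 0.0234, 0.1033]
tool_rot: [180.0, 0.0, 95.8]
force: [1.0, -0.3, -2.0]
grip_width: 0.0351
grasp_force: 30.0
```

Request:
arm_command(
  series=[
    [[0, 0, 12], 0],
    [[0, 0, 20], 0],
    [[0, 0, 24], 0],
    [[0, 0, 25], 0],
    [[0, 0, 25], 0],
  ],
)

```text
time_s: 32.75
tool_pos: [0.494, 0.0244, 0.0789]
tool_rot: [180.0, 0.0, 95.9]
force: [-0.3, 0.0, -1.7]
grip_width: 0.0352
grasp_force: 30.0
```

```bash
python3 - <<'E'
from h import *
o=env.get_obs();print(o['tool_pos'],o['tool_rot'],o['force'])
E
```

```text
[0.494  0.0244 0.0789] [179.996    0.0017  95.911 ] [-0.2872  0.0093 -1.7106]
```

Request:
arm_command(
  series=[
    [[0, 0, 2], 0],
    [[0, 0, 4], 0],
    [[0, 0, 5], 0],
    [[0, 0, 5], 0],
    [[0, 0, 5], 0],
  ],
)

```text
time_s: 33.25
tool_pos: [0.494, 0.0244, 0.0741]
tool_rot: [180.0, 0.0, 95.9]
force: [0.4, -0.5, -1.1]
grip_width: 0.035
grasp_force: 30.0
```

Request:
arm_command(
  series=[
    [[0, 0, 0], 0],
    [[0, 0, 0], 0],
    [[0, 0, 0], 0],
    [[0, 0, 0], 0],
    [[0, 0, 0], 0],
  ],
  grip=-1,
)

```text
time_s: 33.75
tool_pos: [0.494, 0.0244, 0.074]
tool_rot: [180.0, 0.0, 95.9]
force: [0.5, 0.2, -0.3]
grip_width: 0.0677
grasp_force: 0.0
```

Request:
arm_command(
  series=[
    [[0, 0, 0], 0],
    [[0, 0, 0], 0],
    [[0, 0, -20], 0],
    [[0, 0, -55], 0],
    [[0, 0, -90], 0],
  ],
)

```text
time_s: 34.25
tool_pos: [0.4932, 0.0244, 0.1645]
tool_rot: [-179.9, -0.0, 95.9]
force: [1.0, 1.0, -0.4]
grip_width: 0.0869
grasp_force: 0.0
```

Request:
arm_command(
  series=[
    [[-45, 0, 0], 0],
    [[-95, 0, 0], 0],
    [[-145, 0, 0], 0],
    [[-195, 0, 0], 0],
    [[-245, 0, 0], 0],
  ],
)

```text
time_s: 34.75
tool_pos: [0.5191, -0.2212, 0.1642]
tool_rot: [180.0, 0.0, 95.9]
force: [1.2, 0.8, 0.8]
grip_width: 0.0871
grasp_force: 0.0
```

Request:
arm_command(
  series=[
    [[-50, 0, 0], -0.13],
    [[-95, 0, 0], -0.26],
    [[-117, 0, 0], -0.39],
    [[-117, 0, 0], -0.52],
    [[-117, 0, 0], -0.65],
  ],
)

```text
time_s: 35.25
tool_pos: [0.5306, -0.337, 0.1634]
tool_rot: [-180.0, -0.0, 133.3]
force: [1.0, 0.8, 0.5]
grip_width: 0.0871
grasp_force: 0.0
```

Request:
arm_command(
  series=[
    [[0, 0, 0], 0],
    [[0, 0, 0], 0],
    [[0, 0, 0], 0],
    [[0, 0, 0], 0],
    [[0, 0, 0], 0],
  ],
)

```text
time_s: 35.75
tool_pos: [0.5312, -0.3355, 0.1641]
tool_rot: [180.0, 0.0, 133.1]
force: [-0.7, 0.6, 1.4]
grip_width: 0.087
grasp_force: 0.0
```

```bash
python3 - <<'E'
from h import *
p,d=viewer.read_camera('side');cv2.imwrite('pics/s9.png',p)
E
```

```text
(no output)
```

View pics/s9.png

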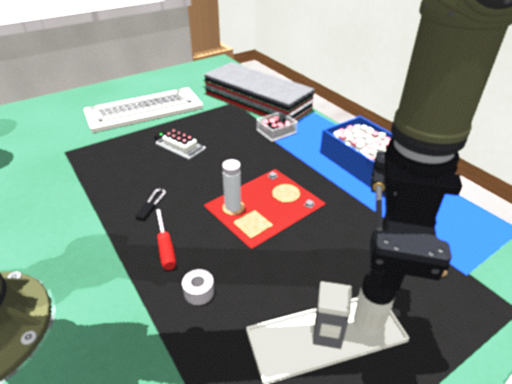

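Canister is back on its pad (~232,190); tub and jar still upright in the tray. Jar next.

Request:
arm_command(
  series=[
    [[0, 0, 30], 0],
    [[0, 0, 65], 0],
    [[0, 0, 90], 0],
    [[0, 0, 100], 0],
    [[0, 0, 103], 0],
  ],
)

```text
time_s: 36.3
tool_pos: [0.5306, -0.3353, 0.0599]
tool_rot: [-180.0, -0.1, 133.1]
force: [-0.7, 0.4, 0.9]
grip_width: 0.0871
grasp_force: 0.0
```

Request:
arm_command(
  series=[
    [[0, 0, 0], 0],
    [[0, 0, 0], 0],
    [[0, 0, 0], 0],
    [[0, 0, 0], 0],
    [[0, 0, 0], 0],
  ],
  grip=1,
  grip_force=25,
)

```text
time_s: 36.8
tool_pos: [0.5315, -0.3359, 0.0616]
tool_rot: [180.0, 0.1, 133.1]
force: [0.0, 0.1, 0.1]
grip_width: 0.055
grasp_force: 0.0
```

Request:
arm_command(
  series=[
    [[0, 0, 0], 0],
    [[0, 0, 0], 0],
    [[0, 0, 0], 0],
    [[0, 0, 0], 0],
    [[0, 0, 0], 0],
  ],
)

```text
time_s: 37.3
tool_pos: [0.5315, -0.3357, 0.0614]
tool_rot: [180.0, 0.0, 133.2]
force: [0.7, 1.4, 3.6]
grip_width: 0.0494
grasp_force: 25.0
```

Request:
arm_command(
  series=[
    [[0, 0, -5], 0],
    [[0, 0, -20], 0],
    [[0, 0, -40], 0],
    [[0, 0, -50], 0],
    [[0, 0, -53], 0],
  ],
)

```text
time_s: 37.8
tool_pos: [0.5319, -0.3364, 0.116]
tool_rot: [180.0, 0.2, 133.1]
force: [0.3, -0.6, -1.9]
grip_width: 0.0493
grasp_force: 25.0
```

Request:
arm_command(
  series=[
    [[8, 13, 0], 0],
    [[24, 38, 0], 0],
    [[46, 72, 0], 0],
    [[67, 106, 0], 0],
    [[88, 139, 0], 0],
  ],
)

```text
time_s: 38.3
tool_pos: [0.572, -0.173, 0.1128]
tool_rot: [-180.0, -0.1, 133.2]
force: [0.2, 0.1, -1.5]
grip_width: 0.0491
grasp_force: 25.0
```

Request:
arm_command(
  series=[
    [[21, 34, 0], 0.13],
    [[43, 68, 0], 0.26],
    [[64, 101, 0], 0.39],
    [[86, 135, 0], 0.52],
    [[97.6, 153.6, 0], 0.65],
  ],
)

```text
time_s: 38.8
tool_pos: [0.6169, 0.0068, 0.1127]
tool_rot: [-179.9, -0.2, 95.9]
force: [-0.6, 0.9, -2.5]
grip_width: 0.0496
grasp_force: 25.0
```

Request:
arm_command(
  series=[
    [[0, 0, 0], 0],
    [[0, 0, 0], 0],
    [[0, 0, 0], 0],
    [[0, 0, 10], 0],
    [[0, 0, 20], 0],
  ],
)

```text
time_s: 39.3
tool_pos: [0.6175, -0.0015, 0.0933]
tool_rot: [180.0, 0.0, 95.8]
force: [0.5, -0.5, -3.1]
grip_width: 0.0491
grasp_force: 25.0
```

Request:
arm_command(
  series=[
    [[0, 0, 12], 0],
    [[0, 0, 20], 0],
    [[0, 0, 24], 0],
    [[0, 0, 25], 0],
    [[0, 0, 25], 0],
  ],
)

```text
time_s: 39.8
tool_pos: [0.6178, -0.0002, 0.069]
tool_rot: [180.0, 0.0, 95.9]
force: [0.4, -0.7, -1.9]
grip_width: 0.0494
grasp_force: 25.0
```

Request:
arm_command(
  series=[
    [[0, 0, 2], 0],
    [[0, 0, 4], 0],
    [[0, 0, 5], 0],
    [[0, 0, 5], 0],
    [[0, 0, 5], 0],
  ],
)

```text
time_s: 40.3
tool_pos: [0.6178, -0.0002, 0.0644]
tool_rot: [180.0, 0.0, 95.9]
force: [-0.1, 1.4, 0.3]
grip_width: 0.0493
grasp_force: 25.0
```

Request:
arm_command(
  series=[
    [[0, 0, 0], 0],
    [[0, 0, 0], 0],
    [[0, 0, 0], 0],
    [[0, 0, 0], 0],
    [[0, 0, 0], 0],
  ],
  grip=-1,
)

```text
time_s: 40.8
tool_pos: [0.6178, -0.0001, 0.064]
tool_rot: [180.0, 0.0, 95.9]
force: [0.3, 1.0, 0.3]
grip_width: 0.0808
grasp_force: 0.0
```

Request:
arm_command(
  series=[
    [[0, 0, 0], 0],
    [[0, 0, 0], 0],
    [[0, 0, -20], 0],
    [[0, 0, -60], 0],
    [[0, 0, -100], 0],
  ],
)

```text
time_s: 41.3
tool_pos: [0.6169, -0.0002, 0.1643]
tool_rot: [-179.9, -0.0, 95.9]
force: [0.7, 0.6, 0.4]
grip_width: 0.087
grasp_force: 0.0
```

Request:
arm_command(
  series=[
    [[-42, -27, 0], 0],
    [[-84, -54, 0], 0],
    [[-126, -81, 0], 0],
    [[-168, -108, 0], 0],
    [[-210, -134.5, 0], 0],
  ],
)

```text
time_s: 41.8
tool_pos: [0.5044, -0.2245, 0.1643]
tool_rot: [180.0, 0.0, 95.9]
force: [0.3, -0.7, 0.8]
grip_width: 0.0869
grasp_force: 0.0
```

Request:
arm_command(
  series=[
    [[-42, -27, 0], -0.14],
    [[-80, -51, 0], -0.28],
    [[-85.7, -54.4, 0], -0.42],
    [[-85.7, -54.4, 0], -0.56],
    [[-85.7, -54.4, 0], -0.68],
  ],
)

```text
time_s: 42.3
tool_pos: [0.4596, -0.3146, 0.1641]
tool_rot: [180.0, 0.0, 135.1]
force: [0.3, -0.2, 0.3]
grip_width: 0.087
grasp_force: 0.0
```

Request:
arm_command(
  series=[
    [[0, 0, 0], 0],
    [[0, 0, 0], 0],
    [[0, 0, 0], 0],
    [[0, 0, 0], 0],
    [[0, 0, 0], 0],
  ],
)

```text
time_s: 42.8
tool_pos: [0.4603, -0.3136, 0.164]
tool_rot: [180.0, 0.0, 134.8]
force: [-0.3, 0.1, 0.2]
grip_width: 0.0868
grasp_force: 0.0
```

Request:
arm_command(
  series=[
    [[0, 0, 30], 0],
    [[0, 0, 60], 0],
    [[0, 0, 82], 0],
    [[0, 0, 91], 0],
    [[0, 0, 93.2], 0],
  ],
)

```text
time_s: 43.3
tool_pos: [0.4597, -0.3134, 0.0698]
tool_rot: [-180.0, -0.1, 134.9]
force: [0.2, 1.1, 0.1]
grip_width: 0.0873
grasp_force: 0.0
```

Request:
arm_command(
  series=[
    [[0, 0, 0], 0],
    [[0, 0, 0], 0],
    [[0, 0, 0], 0],
    [[0, 0, 0], 0],
    [[0, 0, 0], 0],
  ],
  grip=1,
  grip_force=25,
)

```text
time_s: 43.8
tool_pos: [0.4605, -0.3139, 0.0713]
tool_rot: [180.0, 0.1, 134.9]
force: [-0.6, -0.4, 0.5]
grip_width: 0.055
grasp_force: 0.0
```

Request:
arm_command(
  series=[
    [[0, 0, 0], 0],
    [[0, 0, 0], 0],
    [[0, 0, 0], 0],
    [[0, 0, 0], 0],
    [[0, 0, 0], 0],
  ],
)

```text
time_s: 44.3
tool_pos: [0.4603, -0.3138, 0.071]
tool_rot: [180.0, 0.0, 134.9]
force: [-0.5, -0.0, 2.4]
grip_width: 0.0442
grasp_force: 25.0
```

Request:
arm_command(
  series=[
    [[0, 0, -5], 0],
    [[0, 0, -20], 0],
    [[0, 0, -40], 0],
    [[0, 0, -50], 0],
    [[0, 0, -53], 0],
  ],
)

```text
time_s: 44.8
tool_pos: [0.4611, -0.3144, 0.1258]
tool_rot: [179.9, 0.2, 134.9]
force: [0.3, -0.2, -1.8]
grip_width: 0.0443
grasp_force: 25.0
```

Request:
arm_command(
  series=[
    [[9, 12, 0], 0],
    [[24, 32, 0], 0],
    [[42, 56, 0], 0],
    [[61, 82, 0], 0],
    [[81, 108, 0], 0],
  ],
)

```text
time_s: 45.3
tool_pos: [0.4789, -0.1775, 0.1227]
tool_rot: [-180.0, -0.1, 134.9]
force: [-0.0, 0.5, -1.4]
grip_width: 0.044
grasp_force: 25.0
```

Request:
arm_command(
  series=[
    [[20, 27, 0], 0.14],
    [[41, 55, 0], 0.28],
    [[61, 82, 0], 0.42],
    [[77, 103, 0], 0.56],
    [[84.1, 112.6, 0], 0.68],
  ],
)

```text
time_s: 45.8
tool_pos: [0.4992, -0.0363, 0.1228]
tool_rot: [-179.9, -0.1, 95.9]
force: [-0.3, -0.7, -1.3]
grip_width: 0.0444
grasp_force: 25.0
```

Request:
arm_command(
  series=[
    [[0, 0, 0], 0],
    [[0, 0, 0], 0],
    [[0, 0, 0], 0],
    [[0, 0, 10], 0],
    [[0, 0, 20], 0],
  ],
)

```text
time_s: 46.3
tool_pos: [0.5, -0.042, 0.103]
tool_rot: [180.0, 0.0, 95.9]
force: [0.1, 0.0, -2.1]
grip_width: 0.0443
grasp_force: 25.0
```

Request:
arm_command(
  series=[
    [[0, 0, 12], 0],
    [[0, 0, 20], 0],
    [[0, 0, 24], 0],
    [[0, 0, 25], 0],
    [[0, 0, 25], 0],
  ],
)

```text
time_s: 46.8
tool_pos: [0.5002, -0.0411, 0.0788]
tool_rot: [180.0, 0.0, 95.9]
force: [-0.8, -0.3, -0.4]
grip_width: 0.0443
grasp_force: 25.0
```

Request:
arm_command(
  series=[
    [[0, 0, 2], 0],
    [[0, 0, 4], 0],
    [[0, 0, 5], 0],
    [[0, 0, 5], 0],
    [[0, 0, 5], 0],
  ],
)

```text
time_s: 47.3
tool_pos: [0.5003, -0.041, 0.0739]
tool_rot: [180.0, 0.0, 95.9]
force: [0.3, -0.8, -1.1]
grip_width: 0.0446
grasp_force: 25.0
```

Request:
arm_command(
  series=[
    [[0, 0, 0], 0],
    [[0, 0, 0], 0],
    [[0, 0, 0], 0],
    [[0, 0, 0], 0],
    [[0, 0, 0], 0],
  ],
  grip=-1,
)

```text
time_s: 47.8
tool_pos: [0.5001, -0.0411, 0.0738]
tool_rot: [180.0, 0.0, 95.9]
force: [-0.3, -0.2, -0.2]
grip_width: 0.0762
grasp_force: 0.0
```

Request:
arm_command(
  series=[
    [[0, 0, 0], 0],
    [[0, 0, 0], 0],
    [[0, 0, -20], 0],
    [[0, 0, -60], 0],
    [[0, 0, -100], 0],
  ],
)

```text
time_s: 48.3
tool_pos: [0.4993, -0.0411, 0.1743]
tool_rot: [-179.9, -0.0, 95.9]
force: [1.0, -0.3, -0.7]
grip_width: 0.0869
grasp_force: 0.0
```

Request:
arm_command(
  series=[
    [[0, 0, -40], 0],
    [[-40, 20, -60], 0],
    [[-74, 38, -60], 0],
    [[-74, 38, -60], 0],
    [[-74, 38, -60], 0],
  ],
)

```text
time_s: 48.8
tool_pos: [0.5453, -0.1114, 0.2332]
tool_rot: [-179.9, -0.0, 95.8]
force: [-0.4, 0.6, 0.5]
grip_width: 0.0868
grasp_force: 0.0
```

```bash
python3 - <<'E'
from h import *
P=pose();p,d=viewer.read_camera('wrist');cv2.imwrite('pics/w10.png',p)
K,T=camT('wrist',P)
u,v=np.meshgrid(np.arange(512),np.arange(384))
X=np.stack([(u-K[0,2])/K[0,0]*d,-(v-K[1,2])/K[1,1]*d,-d],-1)@T[:3,:3].T+T[:3,3]
m=(X[...,2]>.098)&(X[...,2]<.13)&(d>0)
for c in blobs(m,100):
    q=np.zeros(m.shape,np.uint8);cv2.drawContours(q,[c],-1,1,-1);z=np.median(X[...,2][q>0]);print('z',z,rect(c,round(float(z),4),K,T))
s,_=viewer.read_camera('side');cv2.imwrite('pics/s10.png',np.hstack([cv2.resize(s[80:280,130:360],None,fx=1.7,fy=1.7),cv2.resize(p[0:200,120:400],(400,340))]))
E
```

```text
z 0.1086519684668896 (array([615.7,   0.3]), array([50. , 47.8]), 13.6)
z 0.10478503499813158 (array([499.7, -42.2]), array([45.1, 44.2]), 5.8)
z 0.1167161756234893 (array([494.1,  24.1]), array([34.2, 38. ]), -53.0)
```

View pics/s10.png

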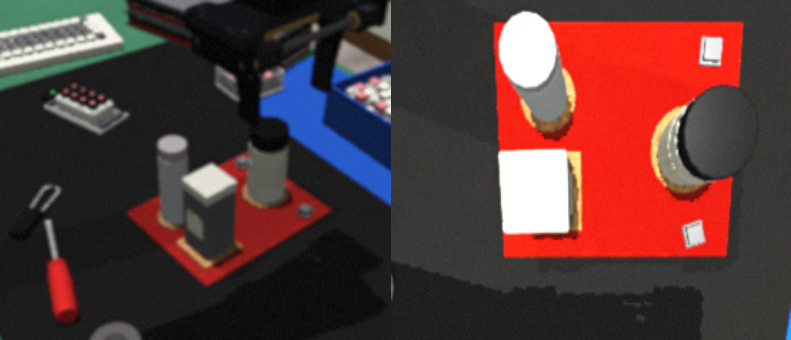

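All three containers stand upright on their own pads, within about 1 mm of the measured pad centres. The keypad lies in the cradle and the gripper is clear.

```bash
python3 -c "
from cell import env
print(env.sign_off())"
```

```text
the job is handed in; nothing more can be done
None
```

The job is done and handed in at about 49 s: the keypad lies keys up in the cradle, centred to about 1 mm, and the jar, tub and canister stand upright on their own pads, each within about 1 mm of the measured pad centre.

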